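# Load the pull-out condiment tray

## Robot

A 7-joint arm with a two-finger parallel gripper is mounted at the origin on the work surface. World frame = base frame: x ahead of the robot, y to its left, z up, the work surface at z = 0. Lengths are in m, angles in rad, forces in N, time in s.
With the tool pointing down it reaches from about 0.425 to 0.925 m from the base axis. Payload 6.8 kg.
Tool frame: the origin (TCP) lies at the very end of the fingers, on their centre line; the grasp point (between the pads) lies 19 mm behind it; z points along the fingers, y is the line along which they close (so a half turn about z gives the same grasp; the last joint's range is limited). The gripper opens to 88 mm and grips with 3 to 60 N. Pads are 20 mm wide; open, the fingers measure 115 mm over their backs; the gripper's body (75 mm by 178 mm) begins 61 mm behind the grasp point.
Start: joints at [-1.37, 0.477, 0.022, 1.555, -0.011, 1.109, -0.083], TCP at [0.205, 0.643, 0.223] pointing down, gripper open.
Joint ranges: [-2.96, 2.96], [-0.34, 2.1], [-1.41, 1.46], [0.24, 2.44], [-1.37, 4.51], [0.17, 1.92], [-2.96, 2.96]. Speed limits (rad/s): [2.39, 2.39, 3.14, 3.14, 3.14, 3.14, 3.14].

## Interface

Orientations are given as a unit quaternion [x, y, z, w].
In Python, from cell import * gives the robot as it stands. The module is installed in compiled form; this text tells all that it offers.
- The arm moves only by the tool carry_out, never from a script. Its argument "commands" is a list of rows, each an object with "hand": the closure, from -1 (fully open) to 1 (shut); "travel": the shift along the tool's x, y, z normalised to -1 to 1, where 1 is 0.5 m, a list of three; "angular": the turn, a rotation vector about the tool's x, y, z normalised to -1 to 1, where 1 is 180 degrees, a list of three. A call has 1 to 8 rows; each row is the pose to reach, as a shift and turn from the pose commanded when the call began, along the tool's axes at that moment, turning the shorter way round; what a row does not reach only later rows make up. A row lasts 1/10 s, in which the tool goes at most 50 mm and 8.59 degrees, less where a joint would pass 70% of its speed; a pose out of reach is approached as far as the arm can. A call with a number of a shift or a turn outside -1 to 1 is refused whole. A call with a gripper value outside its range is refused whole. The fingers move at their own pace and stop on an object; the grip force is fixed at half the most. Time passes only in rows, so rows that repeat a pose let the fingers close. It gives the time, the measured TCP pose, the force, the opening and the grip force at its end, in the units of the state.
- sense(): the state, without advancing time (a new reading comes with each control period).
- read_camera(name): name is "side" or "top"; returns (picture, depth): 420x560x3 uint8, red, green, blue; 420x560 float32, m along the optical axis (not along the pixel's ray), 0 where there is no reading.
- camera_info(name): a dict with "fx", "fy", "cx", "cy" (pixels), "pose" (4x4, takes a point from camera to world coordinates). Camera axes: x right, y down, z forward; pixel columns grow to the right and rows downward; lengths in m; the calibration is good to about 2 mm. A picture is of the moment at which its call begins. camera_info takes no time and is no camera call.
- finish_job(): hands the job in; it is judged then, once.
The state is a dict: "time": time; "joint_pos": joint angles; "qd": joint speeds; "tau": joint torques, N m; "ee_pos": TCP position; "tool_rot": TCP orientation; "wrist_force": force on the tool from outside, world axes, zero at the start; "torque": the same for the moment, N m; "grip_width": opening from 0.0 (shut) to 1.0 (fully open); "grip_force": force on a finger pad.
Only numpy, scipy, OpenCV 4.12 (cv2) and the standard library are available. Lean on these libraries where they do the work, as an engineer would, in place of code of your own. Each camera call takes 0.05 s, during which the arm holds its last target. There are 200 camera calls.

## Task

Put away the three containers standing on the bamboo board (slim jar, squat jar and tin): set each one upright in a cell of its own in the pulled-out wooden tray, using the empty cells that have only a cork square in them, and put them down gently rather than dropping them. Then push the tray fully in. Leave the containers already in the tray standing in their cells, and leave the potato, the butter dish and the pepper mill where they are.

Things in the scene. Friction and masses are not known exactly. Their poses are not given: they have to be found in the camera images.
- tall_jar: Slim amber glass jar with a wooden lid, 40 mm across, 106 mm tall (the top 20 mm is the lid, 37 mm across). One of the three to put away; stands on the bamboo board. Origin: centre of its underside; z up along its axis. About 0.15 to 0.3 kg.
- squat_jar: Squat white ceramic jar with a wooden lid, 50 mm across, 88 mm tall (the top 12 mm is the lid, 47 mm across). One of the three to put away; stands on the bamboo board. Origin: centre of its underside; z up. About 0.2 to 0.4 kg.
- tin: Plain steel tin, a cylinder 45 mm across, 97 mm tall (the top 8 mm is its lid, 42 mm across). One of the three to put away; stands on the bamboo board. Origin: centre of its underside; z up. About 0.14 to 0.28 kg.
- kept_bottle: Amber glass bottle with a black cap, 40 mm across, 100 mm tall, already in a cell of the tray; it stays there. Origin: centre of its underside.
- kept_jar: White ceramic jar with wooden lid, 44 mm across, 85 mm tall, already in a cell of the tray; it stays there. Origin: centre of its underside.
- kept_tin: Steel tin, 44 mm across, 78 mm tall, already in a cell of the tray; it stays there. Origin: centre of its underside.
- board: Bamboo cutting board lying fixed on the worktop, 340 (x) by 360 (y) by 18 mm thick; the three containers, a potato and a butter dish stand on it. Origin: centre of its underside.
- tray (a joint): How far the tray is pushed in along the tray's +x (the direction from its handle towards the upright back panel of the rack), m: 0 at the start, pulled right out; 0.095 fully in, against its stop. It slides with about 4 N of friction and stays where it is left.
- tray_mid (a point): Middle of the inner floor of the light wooden tray, 20 mm above the worktop. Tray 150 (x) by 222 (y) mm: 2 rows along x of 3 cells along y, each 66 by 66 mm inside, centres 72 mm apart, walls and dividers 6 mm thick, their tops 39 mm above this floor. Axes: x = the way it is pushed in, y along the rows, z up.
- rack: Dark wooden base on which the tray slides, fixed, 260 (x) by 256 (y) mm, with side rails 40 mm high and a back panel 72 mm high at its +x end. Origin: centre of its underside. Each empty cell of the tray (three of the six, different every time) has a loose cork square 58 mm wide, 5 mm thick on its floor: a container put there stands 5 mm above the floor.
- tray_handle (a point): Middle of the tray's pull bar: a dark steel bar 10 mm thick and 120 mm long along the tray's y, 45 mm in front of (-x from) the tray's front wall, its centre line 46 mm above the worktop, with a stub to the tray at each end.
- cell0 (a point): Centre of the floor of one cell of the tray: front row (the row nearer to the handle), -y side. Axes as tray_mid.
- cell1 (a point): Centre of the floor of one cell of the tray: front row (the row nearer to the handle), middle. Axes as tray_mid.
- cell2 (a point): Centre of the floor of one cell of the tray: front row (the row nearer to the handle), +y side. Axes as tray_mid.
- cell3 (a point): Centre of the floor of one cell of the tray: back row (the row farther from the handle), -y side. Axes as tray_mid.
- cell4 (a point): Centre of the floor of one cell of the tray: back row (the row farther from the handle), middle. Axes as tray_mid.
- cell5 (a point): Centre of the floor of one cell of the tray: back row (the row farther from the handle), +y side. Axes as tray_mid.
- potato: Brown potato, about 95 by 66 by 66 mm, lying on the board; bystander. Origin: on the board under its middle.
- butter_dish: Small black saucer, 100 mm across and 15 mm high, with a block of butter to 38 mm high, on the board; bystander. Origin: centre of its underside.
- pepper_mill: Dark wooden pepper mill, 56 mm across, 155 mm tall, standing on the worktop to the left; bystander. Origin: centre of its underside.
There are look-alikes about, which are no part of the job. Leave any green look-alike of the tall_jar alone.

How it is judged:
By the outcome, as a careful person would: the job done as asked, in the order asked, and still so for the second after the job is handed in, with the robot touching nothing.
It also fails if it takes over 72 s, if anything falls off the work surface, if the arm or the gripper's body presses on something with over 40 N, if the wrist force passes 120 N, or if a joint passes its speed limit or range.

## Working session

There is one attempt and no reset: what is moved stays moved. The work goes in short steps, Python scripts to look and compute and a tool call to move; the robot and the scene stay as the last step left them, time stands still between calls to the robot, and variables do not carry over. Pictures are saved under pics/ and viewed, at most 10 in all, crops included, and the job is handed in when it is done.

Besides the shell and the picture viewer there is one more tool, called after "Emit:" as name(argument=value, ...) on one line, values as JSON. carry_out: Moves the arm, as the interface text tells. Its arguments: {"type":"object","properties":{"commands":{"type":"array","items":{"type":"object","properties":{"hand":{"type":"number"},"travel":{"type":"array","items":{"type":"number"}},"angular":{"type":"array","items":{"type":"number"}}}}}},"required":["commands"]}

```bash
mkdir -p pics; cat > h.py <<'E'
from cell import *
import numpy as np, cv2
def cloud(name):
    im,d=read_camera(name); c=camera_info(name)
    v,u=np.indices(d.shape)
    P=np.stack([(u-c['cx'])/c['fx']*d,(v-c['cy'])/c['fy']*d,d,np.ones_like(d)],-1)@np.array(c['pose']).T
    P=P[...,:3]; P[d==0]=np.nan
    return im,P
E
python3 - <<'E'
from h import *
for n in('top','side'):
    im,P=cloud(n); cv2.imwrite(f'pics/{n}0.png',im[...,::-1]); np.save(n+'0.npy',P)
    print(n,np.round(camera_info(n)['pose'],3).tolist(), camera_info(n)['fx'])
s=sense();print(s)
E
```

```text
top [[-0.007, -0.992, 0.123, 0.416], [-1.0, 0.003, -0.026, -0.003], [0.026, -0.124, -0.992, 1.089], [0.0, 0.0, 0.0, 1.0]] 457.54050648286045
side [[-0.995, -0.033, 0.099, 0.441], [-0.102, 0.508, -0.855, 1.002], [-0.022, -0.861, -0.509, 0.693], [0.0, 0.0, 0.0, 1.0]] 465.68567063827294
{'time': 0.1, 'joint_pos': array([-1.37011089,  0.47774868,  0.02235049,  1.55634673, -0.01153109,
        1.10928694, -0.08309246]), 'qd': array([-0.00077906, -0.00119975,  0.00073748, -0.00353098, -0.00044994,
       -0.00022024,  0.00026275]), 'tau': array([ 5.02939423e-03, -5.84084344e+01,  1.54039476e+00, -2.73311555e+01,
       -5.41868911e-02,  1.30953485e-02,  4.21533400e-05]), 'ee_pos': array([0.20497525, 0.64255382, 0.22176061]), 'tool_rot': array([ 1.53776658e-01,  9.88105282e-01, -8.27120503e-04, -7.93608386e-05]), 'wrist_force': array([ 0.15543193,  0.73064108, -0.35099265]), 'torque': array([0.01125313, 0.00612389, 0.07855361]), 'grip_force': 0.0, 'grip_width': 0.9990162321293479}
```

View pics/top0.png

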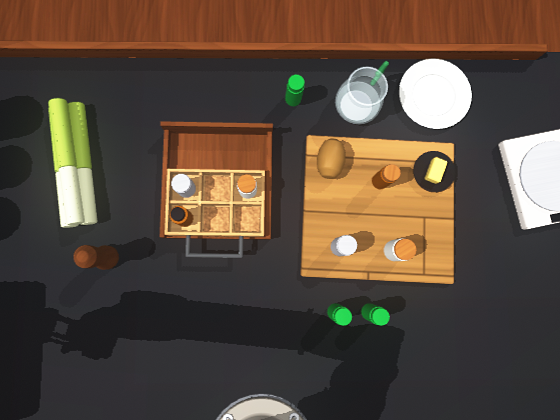

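View pics/side0.png

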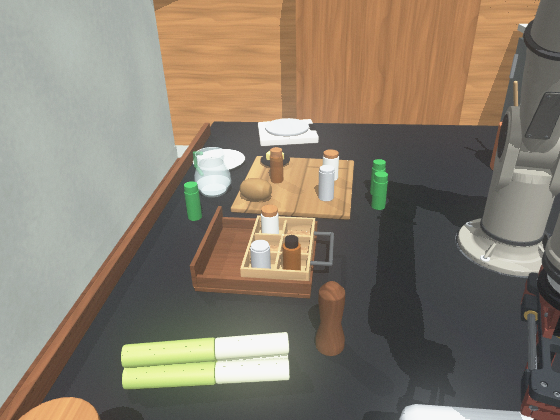

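Top view: rack/tray at about (217,200). The empty cork cells are front-middle (217,217), front-right (249,217) and back-middle (218,186), i.e. cells 1, 0 and 4. The tall jar is at (388,176), squat jar (402,249) and tin (346,245). The side view agrees, and the three green jars are look-alikes.

```bash
cat > m.py <<'E'
from h import *
from scipy.optimize import least_squares
def fit(P,xy,zt,r,R=.035):
    # top-disc points -> centre via min enclosing of disc with known lid radius
    m=(np.abs(P[...,2]-zt)<.006)&(np.hypot(P[...,0]-xy[0],P[...,1]-xy[1])<R)
    q=P[m][:,:2]
    if len(q)<15: return None
    (cx,cy),rr=cv2.minEnclosingCircle(q.astype(np.float32)); return np.round([*q.mean(0),cx,cy,rr,np.median(P[m][:,2]),len(q)],4)
E
python3 - <<'E'
from m import *
T=np.load('top0.npy');S=np.load('side0.npy')
for n,px,h,r in[('tall',(388,174),.124,.0185),('squat',(405,249),.106,.0235),('tin',(346,241),.115,.021),('kbottle',(179,213),.125,.018),('kjar',(247,182),.105,.02),('ktin',(181,183),.098,.02)]:
    p=T[px[1],px[0]]; print(n,p.round(3)); 
    for P in(T,S): print('  ',fit(P,p[:2],p[2],r))
# tray walls: points with z~.059, in tray area
for nm,P in(('T',T),('S',S)):
    c=P[200,217] if nm=='T' else None
    m=(np.abs(P[...,2]-.059)<.004)&(P[...,0]>.4)&(P[...,0]<.62)&(P[...,1]>-.02)&(P[...,1]<.26)
    q=P[m][:,:2].astype(np.float32); print(nm,len(q),cv2.minAreaRect(q),q.min(0),q.max(0))
    m=(np.abs(P[...,2]-.051)<.006)&(P[...,0]>.34)&(P[...,0]<.44)&(P[...,1]>-.02)&(P[...,1]<.26)
    q=P[m][:,:2].astype(np.float32); print(' handle',len(q),cv2.minAreaRect(q))
    m=(np.abs(P[...,2]-.072)<.006)&(P[...,0]>.55)&(P[...,0]<.75)&(P[...,1]>-.02)&(P[...,1]<.26)
    q=P[m][:,:2].astype(np.float32); print(' back',len(q),cv2.minAreaRect(q))
from scipy.spatial.transform import Rotation as Ro
print(Ro.from_quat(sense()['tool_rot']).as_matrix().round(3))
for px in [(217,217),(249,217),(218,186),(366,90),(332,155),(295,85)]: print(px,T[px[1],px[0]].round(3))
E
```

```text
tall [ 0.608 -0.279  0.12 ]
   [ 6.103e-01 -2.849e-01  6.115e-01 -2.857e-01  1.910e-02  1.234e-01
  2.020e+02]
   [ 6.090e-01 -2.765e-01  6.085e-01 -2.818e-01  2.140e-02  1.224e-01
  7.100e+01]
squat [ 0.447 -0.314  0.104]
   [ 4.464e-01 -3.134e-01  4.461e-01 -3.142e-01  2.390e-02  1.058e-01
  3.680e+02]
   [ 4.453e-01 -3.066e-01  4.459e-01 -3.093e-01  2.810e-02  1.062e-01
  1.150e+02]
tin [ 0.464 -0.184  0.116]
   [ 4.558e-01 -1.863e-01  4.556e-01 -1.867e-01  2.110e-02  1.149e-01
  2.920e+02]
   [ 4.548e-01 -1.804e-01  4.560e-01 -1.807e-01  2.360e-02  1.155e-01
  1.030e+02]
kbottle [0.525 0.171 0.12 ]
   [5.237e-01 1.741e-01 5.240e-01 1.743e-01 1.480e-02 1.197e-01 1.570e+02]
   [5.224e-01 1.798e-01 5.225e-01 1.772e-01 1.610e-02 1.204e-01 1.120e+02]
kjar [0.594 0.027 0.104]
   [5.913e-01 2.820e-02 5.918e-01 2.740e-02 2.080e-02 1.047e-01 2.660e+02]
   [5.895e-01 3.450e-02 5.899e-01 3.200e-02 2.110e-02 1.054e-01 1.480e+02]
ktin [0.593 0.172 0.098]
   [5.939e-01 1.711e-01 5.937e-01 1.707e-01 2.120e-02 9.760e-02 2.840e+02]
   [5.922e-01 1.786e-01 5.928e-01 1.751e-01 2.200e-02 9.830e-02 2
[... 357 characters left out ...]
782288, 0.168719083070755), 88.80087280273438)
S 680 ((0.5503758192062378, 0.1026039719581604), (0.23180922865867615, 0.13947385549545288), 89.0210952758789) [ 0.4792854  -0.01358891] [0.6199341  0.21883048]
 handle 131 ((0.4353630542755127, 0.10529052466154099), (0.1289108395576477, 0.008923226036131382), 89.1793212890625)
 back 487 ((0.6547908782958984, 0.10612670332193375), (0.24884334206581116, 0.1688777208328247), 88.8046875)
[[-0.953  0.304 -0.   ]
 [ 0.304  0.953 -0.002]
 [-0.    -0.002 -1.   ]]
(217, 217) [0.526 0.099 0.026]
(249, 217) [0.525 0.025 0.026]
(218, 186) [0.599 0.098 0.024]
(366, 90) [ 0.84  -0.263  0.013]
(332, 155) [ 0.66  -0.164  0.082]
(295, 85) [ 0.814 -0.08   0.105]
```

Emit:
carry_out(commands=[{"hand":-1,"travel":[-0.576,-0.488,0],"angular":[0,0,0.15]},{"hand":-1,"travel":[-0.576,-0.488,0],"angular":[0,0,0.15]},{"hand":-1,"travel":[-0.576,-0.488,0],"angular":[0,0,0.15]},{"hand":-1,"travel":[-0.576,-0.488,0],"angular":[0,0,0.15]},{"hand":-1,"travel":[-0.576,-0.488,0],"angular":[0,0,0.15]},{"hand":-1,"travel":[-0.576,-0.488,0],"angular":[0,0,0.15]},{"hand":-1,"travel":[-0.576,-0.488,0],"angular":[0,0,0.15]},{"hand":-1,"travel":[-0.576,-0.488,0],"angular":[0,0,0.15]}])

```text
time: 0.9
ee_pos: [0.4073, 0.3186, 0.2226]
tool_rot: [0.382, 0.924, -0.001, 0.0]
wrist_force: [0.7, 0.2, 0.4]
grip_width: 0.998
grip_force: 0.0
```

```bash
cat > g.py <<'E'
import sys; from cell import *; import numpy as np
from scipy.spatial.transform import Rotation as Ro
s=sense(); R=Ro.from_quat(s['tool_rot']).as_matrix(); p=s['ee_pos']
print('t',round(s['time'],2),'p',p.round(4),'yaw_y',np.degrees(np.arctan2(R[1,1],R[0,1])).round(2),'z',R[:,2].round(3),'j',s['joint_pos'].round(2),'F',s['wrist_force'].round(1),s['grip_width'],s['grip_force'])
a=[float(x) for x in sys.argv[1:]]
q=p
for i in range(0,len(a),3):
    t=np.array(a[i:i+3]); d=R.T@(t-p)/.5; print(t,'travel',d.round(4),'rows',np.linalg.norm(t-q)/.05); q=t
E
python3 g.py .610 -.284 .22
```

```text
t 0.9 p [0.4073 0.3186 0.2226] yaw_y 45.03 z [ 0.    -0.001 -1.   ] j [-1.    0.22  0.25  1.94 -0.06  0.99  0.06] F [0.7 0.2 0.4] 0.998016592262768 0.0
[ 0.61  -0.284  0.22 ] travel [-1.1386 -0.5662  0.0067] rows 12.716394757732438
```

Emit:
carry_out(commands=[{"hand":-1,"travel":[-0.1,-0.05,0]},{"hand":-1,"travel":[-0.2,-0.1,0]},{"hand":-1,"travel":[-0.3,-0.15,0]},{"hand":-1,"travel":[-0.4,-0.2,0]},{"hand":-1,"travel":[-0.5,-0.25,0]},{"hand":-1,"travel":[-0.6,-0.3,0]},{"hand":-1,"travel":[-0.65,-0.325,0]},{"hand":-1,"travel":[-0.7,-0.35,0]}])

```text
schema error: expected keys hand, travel, angular
```

```bash
python3 g.py .610 -.284 .22 .61 -.284 .078
```

```text
t 0.9 p [0.4073 0.3186 0.2226] yaw_y 45.03 z [ 0.    -0.001 -1.   ] j [-1.    0.22  0.25  1.94 -0.06  0.99  0.06] F [0.7 0.2 0.4] 0.998016592262768 0.0
[ 0.61  -0.284  0.22 ] travel [-1.1386 -0.5662  0.0067] rows 12.716394757732438
[ 0.61  -0.284  0.078] travel [-1.1383 -0.5661  0.2907] rows 2.8400000000000003
```

Emit:
carry_out(commands=[{"hand":-1,"travel":[-0.7,-0.35,0],"angular":[0,0,0]},{"hand":-1,"travel":[-0.7,-0.35,0],"angular":[0,0,0]},{"hand":-1,"travel":[-0.7,-0.35,0],"angular":[0,0,0]},{"hand":-1,"travel":[-0.7,-0.35,0],"angular":[0,0,0]},{"hand":-1,"travel":[-0.7,-0.35,0],"angular":[0,0,0]},{"hand":-1,"travel":[-0.7,-0.35,0],"angular":[0,0,0]},{"hand":-1,"travel":[-0.7,-0.35,0],"angular":[0,0,0]},{"hand":-1,"travel":[-0.7,-0.35,0],"angular":[0,0,0]}])

```text
time: 1.7
ee_pos: [0.5312, -0.0504, 0.2227]
tool_rot: [0.381, 0.925, -0.0, 0.0]
wrist_force: [0.1, 0.0, 0.5]
grip_width: 0.998
grip_force: 0.0
```

```bash
python3 g.py .610 -.284 .20 .61 -.284 .08
```

```text
t 1.7 p [ 0.5312 -0.0504  0.2227] yaw_y 45.22 z [ 0. -0. -1.] j [-0.44  0.26  0.5   1.92 -0.15  1.    0.92] F [0.1 0.  0.5] 0.9975507983191341 0.0
[ 0.61  -0.284  0.2  ] travel [-0.4409 -0.2207  0.0455] rows 4.9514903115085795
[ 0.61  -0.284  0.08 ] travel [-0.4408 -0.2206  0.2855] rows 2.4
```

Emit:
carry_out(commands=[{"hand":-1,"travel":[-0.441,-0.221,0.03],"angular":[0,0,0]},{"hand":-1,"travel":[-0.441,-0.221,0.03],"angular":[0,0,0]},{"hand":-1,"travel":[-0.441,-0.221,0.03],"angular":[0,0,0]},{"hand":-1,"travel":[-0.441,-0.221,0.03],"angular":[0,0,0]},{"hand":-1,"travel":[-0.441,-0.221,0.03],"angular":[0,0,0]},{"hand":-1,"travel":[-0.441,-0.221,0.09],"angular":[0,0,0]},{"hand":-1,"travel":[-0.441,-0.221,0.09],"angular":[0,0,0]},{"hand":-1,"travel":[-0.441,-0.221,0.09],"angular":[0,0,0]}])

```text
time: 2.5
ee_pos: [0.6096, -0.2797, 0.1769]
tool_rot: [0.38, 0.925, 0.0, -0.001]
wrist_force: [0.7, 0.9, 0.1]
grip_width: 0.999
grip_force: 0.0
```

```bash
cat > look.py <<'E'
import sys; from m import *
n=sys.argv[1]; a=[float(x) for x in sys.argv[3:]]
im,P=cloud(n); cv2.imwrite(f'pics/{sys.argv[2]}.png',im[...,::-1])
for i in range(0,len(a),3): print(fit(P,a[i:i+2],a[i+2],0))
E
python3 look.py side s1 .61 -.284 .122; python3 g.py .61 -.284 .08
```

```text
[ 6.098e-01 -2.794e-01  6.102e-01 -2.826e-01  1.970e-02  1.239e-01
  7.700e+01]
t 2.55 p [ 0.6104 -0.2797  0.178 ] yaw_y 45.4 z [-0.     0.001 -1.   ] j [-0.02  0.56  0.51  1.63 -0.31  1.03  1.38] F [-0.1  0.6  0.1] 1.0023967556839632 0.0
[ 0.61  -0.284  0.08 ] travel [-0.0056 -0.0067  0.1961] rows 1.9626097959070943
```

Emit:
carry_out(commands=[{"hand":-1,"travel":[-0.005,-0.006,0.07],"angular":[0,0,0]},{"hand":-1,"travel":[-0.005,-0.006,0.13],"angular":[0,0,0]},{"hand":-1,"travel":[-0.005,-0.006,0.18],"angular":[0,0,0]},{"hand":-1,"travel":[-0.005,-0.006,0.196],"angular":[0,0,0]},{"hand":-1,"travel":[-0.005,-0.006,0.196],"angular":[0,0,0]},{"hand":1,"travel":[-0.005,-0.006,0.196],"angular":[0,0,0]},{"hand":1,"travel":[-0.005,-0.006,0.196],"angular":[0,0,0]},{"hand":1,"travel":[-0.005,-0.006,0.196],"angular":[0,0,0]}])

```text
time: 3.35
ee_pos: [0.6106, -0.2853, 0.0811]
tool_rot: [0.38, 0.925, 0.0, 0.001]
wrist_force: [-0.1, -0.8, -0.2]
grip_width: 0.766
grip_force: 0.0
```

Emit:
carry_out(commands=[{"hand":1,"travel":[0,0,0],"angular":[0,0,0]},{"hand":1,"travel":[0,0,0],"angular":[0,0,0]},{"hand":1,"travel":[0,0,0],"angular":[0,0,0]}])

```text
time: 3.65
ee_pos: [0.6098, -0.285, 0.0798]
tool_rot: [0.38, 0.925, 0.0, 0.0]
wrist_force: [0.3, -0.1, -0.5]
grip_width: 0.491
grip_force: 0.0
```

```bash
python3 g.py .61 -.284 .25 .592 .102 .25
```

```text
t 3.65 p [ 0.6098 -0.285   0.0798] yaw_y 45.3 z [ 0.  0. -1.] j [ 0.03  0.67  0.46  1.7  -0.37  0.87  1.44] F [ 0.3 -0.1 -0.5] 0.49090002232851815 0.0
[ 0.61  -0.284  0.25 ] travel [ 0.0011  0.0018 -0.3404] rows 3.4044841099346295
[0.592 0.102 0.25 ] travel [ 0.5697  0.5252 -0.3404] rows 7.728389224152726
```

Fingers need a little longer (about 0.9 s from open).

Emit:
carry_out(commands=[{"hand":1,"travel":[0,0,0],"angular":[0,0,0]},{"hand":1,"travel":[0,0,0],"angular":[0,0,0]},{"hand":1,"travel":[0,0,0],"angular":[0,0,0]}])

```text
time: 3.95
ee_pos: [0.6099, -0.2849, 0.0797]
tool_rot: [0.38, 0.925, 0.0, 0.0]
wrist_force: [0.0, 1.0, 0.5]
grip_width: 0.45
grip_force: 30.0
```

Emit:
carry_out(commands=[{"hand":1,"travel":[0,0,-0.03],"angular":[0,0,0]},{"hand":1,"travel":[0,0,-0.09],"angular":[0,0,0]},{"hand":1,"travel":[0,0,-0.16],"angular":[0,0,0]},{"hand":1,"travel":[0,0,-0.23],"angular":[0,0,0]},{"hand":1,"travel":[0,0,-0.29],"angular":[0,0,0]},{"hand":1,"travel":[0,0,-0.33],"angular":[0,0,0]},{"hand":1,"travel":[0,0,-0.34],"angular":[0,0,0]},{"hand":1,"travel":[0,0,-0.34],"angular":[0,0,0]}])

```text
time: 4.75
ee_pos: [0.6097, -0.2851, 0.2502]
tool_rot: [0.38, 0.925, 0.0, 0.0]
wrist_force: [-0.5, 0.1, -3.3]
grip_width: 0.452
grip_force: 30.0
```

```bash
python3 g.py .592 .102 .25; python3 look.py side s2
```

```text
t 4.75 p [ 0.6097 -0.2851  0.2502] yaw_y 45.3 z [ 0.001 -0.    -1.   ] j [-0.03  0.49  0.55  1.56 -0.27  1.17  1.36] F [-0.5  0.1 -3.3] 0.4517199280863891 29.97808188199997
[0.592 0.102 0.25 ] travel [5.697e-01 5.253e-01 3.000e-04] rows 7.7493324332727385
```

View pics/s2.png

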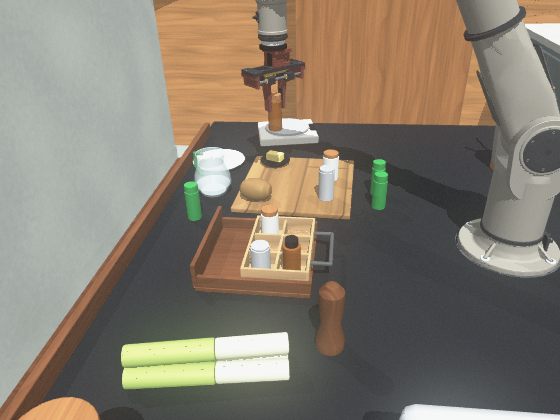

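The amber jar hangs upright in the gripper at about (276,112), and nothing else has moved. Next I carry it to cell4.

Emit:
carry_out(commands=[{"hand":1,"travel":[0.04,0.037,0],"angular":[0,0,0]},{"hand":1,"travel":[0.11,0.101,0],"angular":[0,0,0]},{"hand":1,"travel":[0.19,0.175,0],"angular":[0,0,0]},{"hand":1,"travel":[0.27,0.249,0],"angular":[0,0,0]},{"hand":1,"travel":[0.35,0.323,0],"angular":[0,0,0]},{"hand":1,"travel":[0.43,0.396,0],"angular":[0,0,0]},{"hand":1,"travel":[0.5,0.461,0],"angular":[0,0,0]},{"hand":1,"travel":[0.545,0.5025,0],"angular":[0,0,0]}])

```text
time: 5.6
ee_pos: [0.5912, 0.0878, 0.2479]
tool_rot: [0.38, 0.925, -0.001, -0.001]
wrist_force: [0.1, -0.1, -2.6]
grip_width: 0.45
grip_force: 30.0
```

```bash
python3 g.py .592 .1025 .25 .592 .1025 .095  .592 .1025 .087
```

```text
t 5.6 p [0.5912 0.0878 0.2479] yaw_y 45.36 z [-0.003 -0.001 -1.   ] j [-0.62  0.35  0.47  1.74 -0.18  1.1   0.7 ] F [ 0.1 -0.1 -2.6] 0.44998542531405683 29.97701346874237
[0.592  0.1025 0.25  ] travel [ 0.0195  0.022  -0.0042] rows 0.29733924497921743
[0.592  0.1025 0.095 ] travel [0.019  0.0228 0.3058] rows 3.0999999999999996
[0.592  0.1025 0.087 ] travel [0.0189 0.0228 0.3218] rows 0.16000000000000014
```

Emit:
carry_out(commands=[{"hand":1,"travel":[0.022,0.023,0],"angular":[0,0,0]},{"hand":1,"travel":[0.022,0.023,0.05],"angular":[0,0,0]},{"hand":1,"travel":[0.022,0.023,0.11],"angular":[0,0,0]},{"hand":1,"travel":[0.022,0.023,0.17],"angular":[0,0,0]},{"hand":1,"travel":[0.022,0.023,0.2],"angular":[0,0,0]},{"hand":1,"travel":[0.022,0.023,0.2],"angular":[0,0,0]}])

```text
time: 6.2
ee_pos: [0.5909, 0.1004, 0.1467]
tool_rot: [0.38, 0.925, -0.002, -0.002]
wrist_force: [0.4, -0.9, -2.6]
grip_width: 0.446
grip_force: 30.0
```

```bash
python3 g.py .592 .1025 .091  .592 .1025 .0868; python3 look.py side s3
```

```text
t 6.2 p [0.5909 0.1004 0.1467] yaw_y 45.28 z [-0.006 -0.002 -1.   ] j [-0.6   0.46  0.43  1.83 -0.24  0.9   0.73] F [ 0.4 -0.9 -2.6] 0.446326250844291 29.97906893491745
[0.592  0.1025 0.091 ] travel [0.0011 0.0052 0.1114] rows 1.1153136549667213
[0.592  0.1025 0.0868] travel [0.0011 0.0053 0.1198] rows 0.08399999999999991
```

View pics/s3.png

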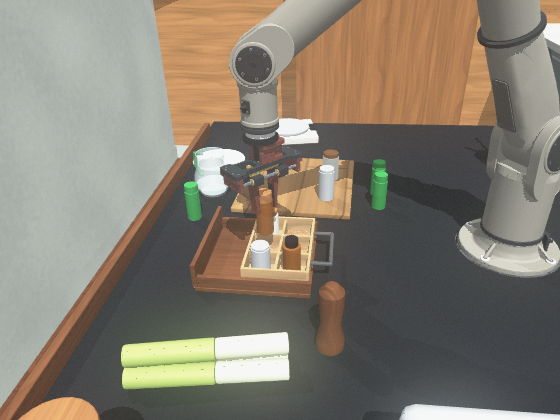

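The jar is over the back-middle cell at (267,212), clear of its neighbours. I lower it the rest of the way.

Emit:
carry_out(commands=[{"hand":1,"travel":[0.001,0.005,0.04],"angular":[0,0,0]},{"hand":1,"travel":[0.001,0.005,0.08],"angular":[0,0,0]},{"hand":1,"travel":[0.001,0.005,0.1],"angular":[0,0,0]},{"hand":1,"travel":[0.001,0.005,0.108],"angular":[0,0,0]},{"hand":1,"travel":[0.001,0.005,0.112],"angular":[0,0,0]},{"hand":1,"travel":[0.001,0.005,0.115],"angular":[0,0,0]},{"hand":1,"travel":[0.001,0.005,0.118],"angular":[0,0,0]},{"hand":1,"travel":[0.001,0.005,0.118],"angular":[0,0,0]}])

```text
time: 7.05
ee_pos: [0.5947, 0.1034, 0.091]
tool_rot: [0.38, 0.925, 0.0, 0.0]
wrist_force: [-0.1, -0.5, -2.9]
grip_width: 0.454
grip_force: 30.0
```

```bash
python3 g.py  .592 .1025 .0868
```

```text
t 7.05 p [0.5947 0.1034 0.091 ] yaw_y 45.31 z [ 0.001  0.    -1.   ] j [-0.57  0.54  0.4   1.86 -0.28  0.79  0.77] F [-0.1 -0.5 -2.9] 0.4538634014643505 29.978585243225098
[0.592  0.1025 0.0868] travel [ 0.0026 -0.005   0.0084] rows 0.10104979620022145
```

Emit:
carry_out(commands=[{"hand":1,"travel":[0.001,-0.003,0.004],"angular":[0,0,0]},{"hand":1,"travel":[0.001,-0.003,0.006],"angular":[0,0,0]},{"hand":1,"travel":[0.001,-0.003,0.008],"angular":[0,0,0]},{"hand":1,"travel":[0.001,-0.003,0.008],"angular":[0,0,0]}])

```text
time: 7.45
ee_pos: [0.593, 0.1025, 0.0866]
tool_rot: [0.38, 0.925, -0.0, -0.0]
wrist_force: [-0.2, 0.1, -2.8]
grip_width: 0.453
grip_force: 30.0
```

```bash
python3 g.py  .592 .1025 .0868
```

```text
t 7.45 p [0.593  0.1025 0.0866] yaw_y 45.3 z [-0. -0. -1.] j [-0.57  0.54  0.39  1.87 -0.29  0.78  0.77] F [-0.2  0.1 -2.8] 0.45282759470288003 29.977623224258423
[0.592  0.1025 0.0868] travel [ 0.0014 -0.0015 -0.0003] rows 0.02071583223551449
```

Emit:
carry_out(commands=[{"hand":1,"travel":[0,0,0.001],"angular":[0,0,0]},{"hand":1,"travel":[0,0,0.002],"angular":[0,0,0]},{"hand":1,"travel":[0,0,0.003],"angular":[0,0,0]},{"hand":1,"travel":[0,0,0.003],"angular":[0,0,0]}])

```text
time: 7.85
ee_pos: [0.5935, 0.1025, 0.0865]
tool_rot: [0.38, 0.925, 0.0, 0.0]
wrist_force: [-3.1, -0.7, 9.6]
grip_width: 0.449
grip_force: 30.0
```

```bash
python3 g.py  .592 .1025 .0868
```

```text
t 7.85 p [0.5935 0.1025 0.0865] yaw_y 45.29 z [ 0.001  0.001 -1.   ] j [-0.57  0.54  0.39  1.87 -0.29  0.78  0.77] F [-3.1 -0.7  9.6] 0.4487058235783103 29.98431622982025
[0.592  0.1025 0.0868] travel [ 0.0021 -0.0021 -0.0006] rows 0.030341599034699743
```

Emit:
carry_out(commands=[{"hand":-0.5,"travel":[0,0,0.001],"angular":[0,0,0]},{"hand":-0.5,"travel":[0,0,0.001],"angular":[0,0,0]},{"hand":-0.5,"travel":[0,0,0.001],"angular":[0,0,0]},{"hand":-0.5,"travel":[0,0,0],"angular":[0,0,0]},{"hand":-0.5,"travel":[0,0,0],"angular":[0,0,0]}])

```text
time: 8.35
ee_pos: [0.5931, 0.1026, 0.0851]
tool_rot: [0.38, 0.925, -0.0, 0.0]
wrist_force: [-0.4, 0.2, -0.4]
grip_width: 0.751
grip_force: 0.0
```

Emit:
carry_out(commands=[{"hand":-0.6,"travel":[0,0,-0.05],"angular":[0,0,0]},{"hand":-0.6,"travel":[0,0,-0.13],"angular":[0,0,0]},{"hand":-0.6,"travel":[0,0,-0.22],"angular":[0,0,0]},{"hand":-0.6,"travel":[0,0,-0.22],"angular":[0,0,0]}])

```text
time: 8.75
ee_pos: [0.5968, 0.1028, 0.2012]
tool_rot: [0.381, 0.925, 0.003, 0.004]
wrist_force: [0.9, -0.9, -0.6]
grip_width: 0.802
grip_force: 0.0
```

```bash
python3 g.py .4556 -.185 .2 .4556 -.185 .14 .4556 -.185 .076
```

```text
t 8.75 p [0.5968 0.1028 0.2012] yaw_y 45.27 z [ 0.01   0.003 -1.   ] j [-0.62  0.4   0.46  1.78 -0.21  0.99  0.71] F [ 0.9 -0.9 -0.6] 0.802335629838785 0.0
[ 0.4556 -0.185   0.2   ] travel [-0.2044 -0.6077 -0.0022] rows 6.4118011475281165
[ 0.4556 -0.185   0.14  ] travel [-0.2039 -0.6088  0.1178] rows 1.2
[ 0.4556 -0.185   0.076 ] travel [-0.2032 -0.61    0.2458] rows 1.2800000000000002
```

Emit:
carry_out(commands=[{"hand":-0.6,"travel":[-0.21,-0.602,0],"angular":[0,0,0]},{"hand":-0.6,"travel":[-0.21,-0.602,0],"angular":[0,0,0]},{"hand":-0.6,"travel":[-0.21,-0.602,0],"angular":[0,0,0]},{"hand":-0.6,"travel":[-0.21,-0.602,0],"angular":[0,0,0]},{"hand":-0.6,"travel":[-0.21,-0.602,0],"angular":[0,0,0]},{"hand":-0.6,"travel":[-0.21,-0.602,0],"angular":[0,0,0]},{"hand":-0.6,"travel":[-0.21,-0.602,0],"angular":[0,0,0]},{"hand":-0.6,"travel":[-0.21,-0.602,0.06],"angular":[0,0,0]}])

```text
time: 9.55
ee_pos: [0.4566, -0.1896, 0.1675]
tool_rot: [0.383, 0.924, 0.001, 0.003]
wrist_force: [1.4, 1.0, 0.2]
grip_width: 0.798
grip_force: 0.0
```

```bash
python3 g.py .4556 -.185 .076; python3 look.py side s4 .593 .1025 .13; python3 look.py top t4
```

```text
t 9.55 p [ 0.4566 -0.1896  0.1675] yaw_y 44.94 z [ 0.007 -0.002 -1.   ] j [-0.22  0.27  0.58  2.07 -0.2   0.85  1.26] F [1.4 1.  0.2] 0.7982240373663022 0.0
[ 0.4556 -0.185   0.076 ] travel [0.009  0.0045 0.183 ] rows 1.832245281563016
[5.925e-01 1.067e-01 5.934e-01 1.031e-01 2.050e-02 1.313e-01 1.460e+02]
```

View pics/s4.png

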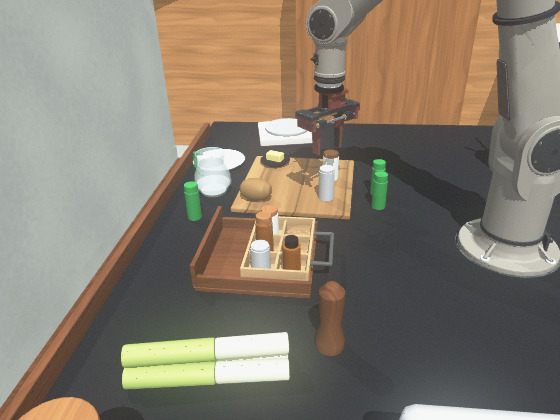

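The amber jar stands in cell4 at (266,230), and the gripper is above the tin at (327,150). I read the settled pose before descending.

```bash
python3 g.py .4556 -.185 .076; 
```

```text
t 9.65 p [ 0.4535 -0.1851  0.1626] yaw_y 45.21 z [-0.005  0.001 -1.   ] j [-0.22  0.28  0.57  2.08 -0.2   0.85  1.25] F [-0.6  1.6 -0.2] 0.8020414233982381 0.0
[ 0.4556 -0.185   0.076 ] travel [-0.0037  0.0037  0.1733] rows 1.7335266630362522
```

Emit:
carry_out(commands=[{"hand":-0.6,"travel":[0,0,0.06],"angular":[0,0,0]},{"hand":-0.6,"travel":[0,0,0.12],"angular":[0,0,0]},{"hand":-0.6,"travel":[0,0,0.16],"angular":[0,0,0]},{"hand":-0.6,"travel":[0,0,0.172],"angular":[0,0,0]},{"hand":1,"travel":[0,0,0.172],"angular":[0,0,0]},{"hand":1,"travel":[0,0,0.172],"angular":[0,0,0]},{"hand":1,"travel":[0,0,0.172],"angular":[0,0,0]},{"hand":1,"travel":[0,0,0.172],"angular":[0,0,0]}])

```text
time: 10.45
ee_pos: [0.4567, -0.1854, 0.0801]
tool_rot: [0.38, 0.925, 0.0, 0.001]
wrist_force: [-0.4, -0.3, 3.3]
grip_width: 0.509
grip_force: 29.9
```

Emit:
carry_out(commands=[{"hand":1,"travel":[0,0,0],"angular":[0,0,0]},{"hand":1,"travel":[0,0,0],"angular":[0,0,0]}])

```text
time: 10.65
ee_pos: [0.4568, -0.1855, 0.08]
tool_rot: [0.38, 0.925, 0.0, 0.001]
wrist_force: [-0.6, -0.1, 6.8]
grip_width: 0.506
grip_force: 29.9
```

```bash
python3 g.py .4556 -.185 .24 .520 .1025 .24 
```

```text
t 10.65 p [ 0.4568 -0.1855  0.08  ] yaw_y 45.29 z [ 0.002 -0.    -1.   ] j [-0.15  0.42  0.5   2.13 -0.32  0.66  1.36] F [-0.6 -0.1  6.8] 0.5058100518439927 29.945558309555054
[ 0.4556 -0.185   0.24  ] travel [ 0.002  -0.0005 -0.3199] rows 3.1992592166307197
[0.52   0.1025 0.24  ] travel [ 0.3149  0.4987 -0.3198] rows 5.8924904751726155
```

Emit:
carry_out(commands=[{"hand":1,"travel":[0,0,-0.03],"angular":[0,0,0]},{"hand":1,"travel":[0,0,-0.09],"angular":[0,0,0]},{"hand":1,"travel":[0,0,-0.16],"angular":[0,0,0]},{"hand":1,"travel":[0,0,-0.24],"angular":[0,0,0]},{"hand":1,"travel":[0,0,-0.3],"angular":[0,0,0]},{"hand":1,"travel":[0,0,-0.32],"angular":[0,0,0]}])

```text
time: 11.25
ee_pos: [0.4572, -0.1857, 0.2418]
tool_rot: [0.38, 0.925, 0.001, 0.002]
wrist_force: [0.4, -0.1, -2.3]
grip_width: 0.509
grip_force: 29.9
```

Emit:
carry_out(commands=[{"hand":1,"travel":[0.03,0.048,0],"angular":[0,0,0]},{"hand":1,"travel":[0.07,0.111,0],"angular":[0,0,0]},{"hand":1,"travel":[0.115,0.182,0],"angular":[0,0,0]},{"hand":1,"travel":[0.165,0.261,0],"angular":[0,0,0]},{"hand":1,"travel":[0.215,0.34,0],"angular":[0,0,0]},{"hand":1,"travel":[0.26,0.412,0],"angular":[0,0,0]},{"hand":1,"travel":[0.295,0.467,0],"angular":[0,0,0]},{"hand":1,"travel":[0.315,0.499,0],"angular":[0,0,0]}])

```text
time: 12.05
ee_pos: [0.5188, 0.1061, 0.2376]
tool_rot: [0.378, 0.926, -0.001, -0.001]
wrist_force: [-0.5, 0.1, -1.4]
grip_width: 0.507
grip_force: 29.9
```

Emit:
carry_out(commands=[{"hand":1,"travel":[0,0,0],"angular":[0,0,0]},{"hand":1,"travel":[0,0,0],"angular":[0,0,0]}])

```text
time: 12.25
ee_pos: [0.519, 0.1014, 0.2384]
tool_rot: [0.381, 0.925, -0.001, -0.0]
wrist_force: [0.3, -1.5, -1.5]
grip_width: 0.507
grip_force: 29.9
```

```bash
python3 g.py .520 .1025 .14 .520 .1025 .087 
```

```text
t 12.25 p [0.519  0.1014 0.2384] yaw_y 45.25 z [-0.001 -0.001 -1.   ] j [-0.67  0.23  0.42  1.91 -0.11  1.03  0.59] F [ 0.3 -1.5 -1.5] 0.5067747506051611 29.923694729804993
[0.52   0.1025 0.14  ] travel [0.0002 0.0034 0.1968] rows 1.9679625863874275
[0.52   0.1025 0.087 ] travel [2.000e-04 3.600e-03 3.028e-01] rows 1.0600000000000003
```

Emit:
carry_out(commands=[{"hand":1,"travel":[0,0.002,0.05],"angular":[0,0,0]},{"hand":1,"travel":[0,0.002,0.11],"angular":[0,0,0]},{"hand":1,"travel":[0,0.002,0.17],"angular":[0,0,0]},{"hand":1,"travel":[0,0.002,0.22],"angular":[0,0,0]},{"hand":1,"travel":[0,0.002,0.26],"angular":[0,0,0]},{"hand":1,"travel":[0,0.002,0.285],"angular":[0,0,0]},{"hand":1,"travel":[0,0.002,0.294],"angular":[0,0,0]},{"hand":1,"travel":[0,0.002,0.296],"angular":[0,0,0]}])

```text
time: 13.05
ee_pos: [0.5203, 0.1027, 0.0912]
tool_rot: [0.381, 0.925, -0.0, 0.0]
wrist_force: [0.9, 0.7, -2.9]
grip_width: 0.508
grip_force: 29.9
```

Emit:
carry_out(commands=[{"hand":1,"travel":[0,0,0.002],"angular":[0,0,0]},{"hand":1,"travel":[0,0,0.003],"angular":[0,0,0]},{"hand":1,"travel":[0,0,0.004],"angular":[0,0,0]},{"hand":1,"travel":[0,0,0.004],"angular":[0,0,0]}])

```text
time: 13.45
ee_pos: [0.5204, 0.1038, 0.0895]
tool_rot: [0.38, 0.925, 0.0, 0.0]
wrist_force: [-0.8, 0.2, -1.8]
grip_width: 0.51
grip_force: 29.9
```

```bash
python3 g.py .520 .1025 .087 
```

```text
t 13.45 p [0.5204 0.1038 0.0895] yaw_y 45.32 z [ 0.001  0.    -1.   ] j [-0.6   0.43  0.36  2.03 -0.23  0.71  0.69] F [-0.8  0.2 -1.8] 0.5096796580601003 29.925811886787415
[0.52   0.1025 0.087 ] travel [-0.0012 -0.0024  0.005 ] rows 0.05688124078502364
```

Emit:
carry_out(commands=[{"hand":1,"travel":[0,0,0.002],"angular":[0,0,0]},{"hand":1,"travel":[0,0,0.004],"angular":[0,0,0]},{"hand":1,"travel":[0,0,0.005],"angular":[0,0,0]},{"hand":1,"travel":[0,0,0.006],"angular":[0,0,0]},{"hand":1,"travel":[0,0,0.006],"angular":[0,0,0]}])

```text
time: 13.95
ee_pos: [0.5205, 0.1035, 0.0871]
tool_rot: [0.38, 0.925, 0.0, 0.0]
wrist_force: [-3.8, -0.6, 8.3]
grip_width: 0.505
grip_force: 30.0
```

```bash
python3 g.py .520 .1025 .087 
```

```text
t 13.95 p [0.5205 0.1035 0.0871] yaw_y 45.29 z [ 0.     0.001 -1.   ] j [-0.6   0.44  0.36  2.04 -0.23  0.71  0.7 ] F [-3.8 -0.6  8.3] 0.5053073365430868 29.969918131828308
[0.52   0.1025 0.087 ] travel [-0.0008 -0.0021  0.0001] rows 0.022589398641412513
```

Emit:
carry_out(commands=[{"hand":-0.5,"travel":[0,0,0],"angular":[0,0,0]},{"hand":-0.5,"travel":[0,0,0],"angular":[0,0,0]},{"hand":-0.5,"travel":[0,0,0],"angular":[0,0,0]},{"hand":-0.5,"travel":[0,0,0],"angular":[0,0,0]},{"hand":-0.8,"travel":[0,0,-0.04],"angular":[0,0,0]},{"hand":-0.8,"travel":[0,0,-0.12],"angular":[0,0,0]},{"hand":-0.8,"travel":[0,0,-0.2],"angular":[0,0,0]},{"hand":-0.8,"travel":[0,0,-0.2],"angular":[0,0,0]}])

```text
time: 14.75
ee_pos: [0.5235, 0.1042, 0.191]
tool_rot: [0.38, 0.925, 0.003, 0.003]
wrist_force: [0.1, 1.3, -0.9]
grip_width: 0.9
grip_force: 0.0
```

```bash
python3 g.py .446 -.3135 .18 .446 -.3135 .07
```

```text
t 14.75 p [0.5235 0.1042 0.191 ] yaw_y 45.28 z [ 0.008  0.003 -1.   ] j [-0.66  0.29  0.42  1.96 -0.15  0.92  0.62] F [ 0.1  1.3 -0.9] 0.9003840780929101 0.0
[ 0.446  -0.3135  0.18  ] travel [-0.4776 -0.7029  0.0178] rows 8.499561198247896
[ 0.446  -0.3135  0.07  ] travel [-0.4768 -0.7047  0.2378] rows 2.1999999999999997
```

Emit:
carry_out(commands=[{"hand":-0.8,"travel":[-0.481,-0.699,0],"angular":[0,0,0]},{"hand":-0.8,"travel":[-0.481,-0.699,0],"angular":[0,0,0]},{"hand":-0.8,"travel":[-0.481,-0.699,0],"angular":[0,0,0]},{"hand":-0.8,"travel":[-0.481,-0.699,0],"angular":[0,0,0]},{"hand":-0.8,"travel":[-0.481,-0.699,0],"angular":[0,0,0]},{"hand":-0.8,"travel":[-0.481,-0.699,0],"angular":[0,0,0]},{"hand":-0.8,"travel":[-0.481,-0.699,0],"angular":[0,0,0]},{"hand":-0.8,"travel":[-0.481,-0.699,0],"angular":[0,0,0]}])

```text
time: 15.55
ee_pos: [0.4488, -0.2917, 0.1856]
tool_rot: [0.38, 0.925, 0.0, -0.0]
wrist_force: [0.7, 0.4, 0.3]
grip_width: 0.9
grip_force: 0.0
```

```bash
python3 look.py side s5 .52 .1025 .122 .593 .1025 .131; python3 look.py top t5; python3 look.py top t5;  python3 g.py .446 -.3135 .07
```

```text
[5.181e-01 1.079e-01 5.197e-01 1.040e-01 2.340e-02 1.225e-01 1.790e+02]
[5.928e-01 1.061e-01 5.925e-01 1.040e-01 1.910e-02 1.313e-01 1.400e+02]
t 15.7 p [ 0.4476 -0.2938  0.1856] yaw_y 44.89 z [-0.001 -0.001 -1.   ] j [-0.02  0.32  0.59  1.96 -0.22  0.92  1.47] F [ 0.3  1.  -0.2] 0.8984135456922958 0.0
[ 0.446  -0.3135  0.07  ] travel [-0.0256 -0.0298  0.2314] rows 2.346622368164278
```

View pics/t5.png

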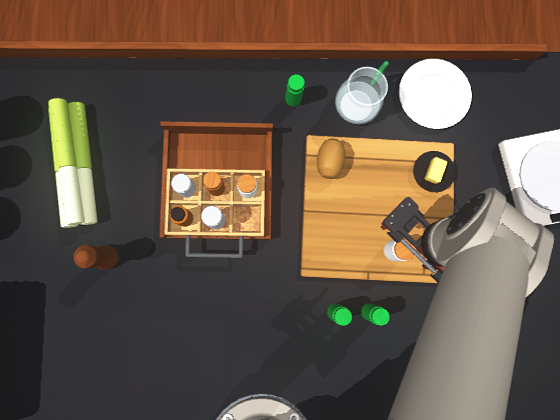

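The tall jar (213,183) and tin (211,216) stand in cells 4 and 1; the tray has not moved. I move onto the squat jar at (402,250).

Emit:
carry_out(commands=[{"hand":-0.8,"travel":[-0.0256,-0.03,0],"angular":[0,0,0]},{"hand":-0.8,"travel":[-0.0256,-0.03,0.02],"angular":[0,0,0]},{"hand":-0.8,"travel":[-0.0256,-0.03,0.06],"angular":[0,0,0]},{"hand":-0.8,"travel":[-0.0256,-0.03,0.06],"angular":[0,0,0]}])

```text
time: 16.1
ee_pos: [0.4471, -0.3068, 0.1532]
tool_rot: [0.379, 0.925, 0.0, -0.003]
wrist_force: [0.5, 0.5, -0.1]
grip_width: 0.899
grip_force: 0.0
```

```bash
python3 g.py .446 -.3135 .067
```

```text
t 16.1 p [ 0.4471 -0.3068  0.1532] yaw_y 45.41 z [-0.005  0.003 -1.   ] j [ 0.03  0.38  0.57  1.97 -0.27  0.87  1.54] F [ 0.5  0.5 -0.1] 0.8985208239176538 0.0
[ 0.446  -0.3135  0.067 ] travel [-0.0088 -0.0108  0.1724] rows 1.7292761772240224
```

Emit:
carry_out(commands=[{"hand":-0.8,"travel":[-0.007,-0.008,0.05],"angular":[0,0,0]},{"hand":-0.8,"travel":[-0.007,-0.008,0.1],"angular":[0,0,0]},{"hand":-0.8,"travel":[-0.007,-0.008,0.15],"angular":[0,0,0]},{"hand":-0.8,"travel":[-0.007,-0.008,0.17],"angular":[0,0,0]},{"hand":-0.8,"travel":[-0.007,-0.008,0.17],"angular":[0,0,0]},{"hand":-0.8,"travel":[-0.007,-0.008,0.17],"angular":[0,0,0]}])

```text
time: 16.7
ee_pos: [0.4484, -0.3149, 0.0719]
tool_rot: [0.38, 0.925, 0.0, 0.0]
wrist_force: [0.6, -0.1, 0.1]
grip_width: 0.903
grip_force: 0.0
```

Emit:
carry_out(commands=[{"hand":1,"travel":[0,0,0],"angular":[0,0,0]},{"hand":1,"travel":[0,0,0],"angular":[0,0,0]},{"hand":1,"travel":[0,0,0],"angular":[0,0,0]},{"hand":1,"travel":[0,0,0],"angular":[0,0,0]},{"hand":1,"travel":[0,0,0],"angular":[0,0,0]},{"hand":1,"travel":[0,0,0],"angular":[0,0,0]}])

```text
time: 17.3
ee_pos: [0.4481, -0.3153, 0.0715]
tool_rot: [0.38, 0.925, 0.0, 0.0]
wrist_force: [-0.2, 0.8, 3.7]
grip_width: 0.563
grip_force: 30.0
```

```bash
python3 g.py .446 -.3135 .24 .520 .031 .24
```

```text
t 17.3 p [ 0.4481 -0.3153  0.0715] yaw_y 45.29 z [ 0.001 -0.    -1.   ] j [ 0.11  0.51  0.5   2.01 -0.37  0.71  1.63] F [-0.2  0.8  3.7] 0.5627882446097613 29.995730817317963
[ 0.446  -0.3135  0.24  ] travel [ 5.20e-03 -3.00e-04 -3.37e-01] rows 3.370710165692871
[0.52  0.031 0.24 ] travel [ 0.3847  0.5935 -0.337 ] rows 7.047162549565605
```

Emit:
carry_out(commands=[{"hand":1,"travel":[0,0,-0.03],"angular":[0,0,0]},{"hand":1,"travel":[0,0,-0.09],"angular":[0,0,0]},{"hand":1,"travel":[0,0,-0.16],"angular":[0,0,0]},{"hand":1,"travel":[0,0,-0.23],"angular":[0,0,0]},{"hand":1,"travel":[0,0,-0.29],"angular":[0,0,0]},{"hand":1,"travel":[0,0,-0.33],"angular":[0,0,0]},{"hand":1,"travel":[0,0,-0.337],"angular":[0,0,0]}])

```text
time: 18.0
ee_pos: [0.4485, -0.3159, 0.2424]
tool_rot: [0.38, 0.925, 0.0, 0.002]
wrist_force: [-0.3, -0.5, -3.6]
grip_width: 0.566
grip_force: 30.0
```

Emit:
carry_out(commands=[{"hand":1,"travel":[0.03,0.046,0],"angular":[0,0,0]},{"hand":1,"travel":[0.08,0.123,0],"angular":[0,0,0]},{"hand":1,"travel":[0.135,0.208,0],"angular":[0,0,0]},{"hand":1,"travel":[0.19,0.293,0],"angular":[0,0,0]},{"hand":1,"travel":[0.245,0.378,0],"angular":[0,0,0]},{"hand":1,"travel":[0.3,0.463,0],"angular":[0,0,0]},{"hand":1,"travel":[0.35,0.54,0],"angular":[0,0,0]},{"hand":1,"travel":[0.385,0.594,0],"angular":[0,0,0]}])

```text
time: 18.8
ee_pos: [0.5191, 0.0355, 0.2385]
tool_rot: [0.378, 0.926, -0.0, -0.001]
wrist_force: [0.4, 0.2, -2.6]
grip_width: 0.562
grip_force: 30.0
```

Emit:
carry_out(commands=[{"hand":1,"travel":[0,0,0],"angular":[0,0,0]},{"hand":1,"travel":[0,0,0],"angular":[0,0,0]},{"hand":1,"travel":[0,0,0],"angular":[0,0,0]}])

```text
time: 19.1
ee_pos: [0.5191, 0.0299, 0.239]
tool_rot: [0.381, 0.925, -0.001, -0.001]
wrist_force: [-0.4, -0.9, -3.3]
grip_width: 0.562
grip_force: 30.0
```

```bash
python3 g.py .520 .03 .14 .520 .03 .0785; python3 look.py side s6
```

```text
t 19.1 p [0.5191 0.0299 0.239 ] yaw_y 45.2 z [-0.002 -0.001 -1.   ] j [-0.55  0.21  0.44  1.93 -0.1   1.03  0.72] F [-0.4 -0.9 -3.3] 0.5618093076779852 29.98942941427231
[0.52 0.03 0.14] travel [-0.0012  0.0017  0.198 ] rows 1.9801261880435224
[0.52   0.03   0.0785] travel [-0.0013  0.0019  0.321 ] rows 1.2300000000000002
```

View pics/s6.png

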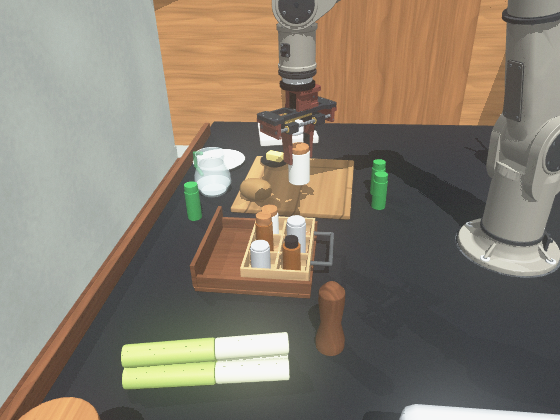

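The squat jar hangs upright at (299,165) above the free front-right cell, clear of the others.

Emit:
carry_out(commands=[{"hand":1,"travel":[-0.001,0.001,0.05],"angular":[0,0,0]},{"hand":1,"travel":[-0.001,0.001,0.11],"angular":[0,0,0]},{"hand":1,"travel":[-0.001,0.001,0.17],"angular":[0,0,0]},{"hand":1,"travel":[-0.001,0.001,0.23],"angular":[0,0,0]},{"hand":1,"travel":[-0.001,0.001,0.28],"angular":[0,0,0]},{"hand":1,"travel":[-0.001,0.001,0.305],"angular":[0,0,0]},{"hand":1,"travel":[-0.001,0.001,0.312],"angular":[0,0,0]},{"hand":1,"travel":[-0.001,0.001,0.314],"angular":[0,0,0]}])

```text
time: 19.95
ee_pos: [0.521, 0.0309, 0.0831]
tool_rot: [0.381, 0.925, 0.0, 0.0]
wrist_force: [-0.1, 0.3, -2.4]
grip_width: 0.562
grip_force: 30.0
```

Emit:
carry_out(commands=[{"hand":1,"travel":[0,0,0.002],"angular":[0,0,0]},{"hand":1,"travel":[0,0,0.003],"angular":[0,0,0]},{"hand":1,"travel":[0,0,0.004],"angular":[0,0,0]},{"hand":1,"travel":[0,0,0.004],"angular":[0,0,0]}])

```text
time: 20.35
ee_pos: [0.5209, 0.0316, 0.0811]
tool_rot: [0.38, 0.925, 0.0, 0.0]
wrist_force: [-0.1, -0.5, -3.8]
grip_width: 0.565
grip_force: 30.0
```

```bash
python3 g.py .520 .03 .0785
```

```text
t 20.35 p [0.5209 0.0316 0.0811] yaw_y 45.32 z [ 0.001  0.    -1.   ] j [-0.48  0.44  0.37  2.06 -0.24  0.68  0.84] F [-0.1 -0.5 -3.8] 0.5654711267143876 29.98988628387451
[0.52   0.03   0.0785] travel [-0.001  -0.0035  0.0051] rows 0.06303876616767148
```

Emit:
carry_out(commands=[{"hand":1,"travel":[0,0,0.002],"angular":[0,0,0]},{"hand":1,"travel":[0,0,0.004],"angular":[0,0,0]},{"hand":1,"travel":[0,0,0.005],"angular":[0,0,0]},{"hand":1,"travel":[0,0,0.006],"angular":[0,0,0]},{"hand":1,"travel":[0,0,0.006],"angular":[0,0,0]}])

```text
time: 20.85
ee_pos: [0.5208, 0.0314, 0.0784]
tool_rot: [0.38, 0.925, 0.0, -0.0]
wrist_force: [-3.1, 0.0, 8.3]
grip_width: 0.564
grip_force: 30.0
```

```bash
python3 g.py .520 .03 .0785
```

```text
t 20.85 p [0.5208 0.0314 0.0784] yaw_y 45.29 z [ 0.     0.001 -1.   ] j [-0.47  0.44  0.37  2.06 -0.25  0.68  0.84] F [-3.1  0.   8.3] 0.5641779010295499 30.003479719161987
[0.52   0.03   0.0785] travel [-0.0009 -0.0031 -0.0002] rows 0.03252712677985332
```

Emit:
carry_out(commands=[{"hand":-0.5,"travel":[0,0,0],"angular":[0,0,0]},{"hand":-0.5,"travel":[0,0,0],"angular":[0,0,0]},{"hand":-0.5,"travel":[0,0,0],"angular":[0,0,0]},{"hand":-0.5,"travel":[0,0,0],"angular":[0,0,0]},{"hand":-0.5,"travel":[0,0,-0.04],"angular":[0,0,0]},{"hand":-0.5,"travel":[0,0,-0.12],"angular":[0,0,0]},{"hand":-0.5,"travel":[0,0,-0.2],"angular":[0,0,0]},{"hand":1,"travel":[0,0,-0.24],"angular":[0,0,0]}])

```text
time: 21.65
ee_pos: [0.522, 0.0314, 0.2007]
tool_rot: [0.38, 0.925, 0.001, 0.002]
wrist_force: [0.6, -0.7, -0.4]
grip_width: 0.693
grip_force: 0.0
```

Emit:
carry_out(commands=[{"hand":1,"travel":[0,0,0],"angular":[0,0,0]},{"hand":1,"travel":[0,0,0],"angular":[0,0,0]}])

```text
time: 21.85
ee_pos: [0.5205, 0.0316, 0.1975]
tool_rot: [0.38, 0.925, 0.0, 0.0]
wrist_force: [0.1, 0.7, -0.4]
grip_width: 0.516
grip_force: 0.0
```

```bash
python3 look.py side s7 .52 .03 .113 .52 .1025 .122; python3 g.py .405 .145 .2
```

```text
[5.173e-01 3.760e-02 5.185e-01 3.280e-02 2.650e-02 1.135e-01 1.880e+02]
[5.178e-01 1.075e-01 5.191e-01 1.045e-01 2.350e-02 1.225e-01 1.790e+02]
t 21.9 p [0.5199 0.0315 0.1967] yaw_y 45.32 z [-0.001 -0.    -1.   ] j [-0.55  0.26  0.44  1.97 -0.14  0.94  0.75] F [ 0.2  0.3 -0.6] 0.4685406574022959 0.0
[0.405 0.145 0.2  ] travel [ 3.23e-01 -3.00e-04 -6.30e-03] rows 3.230894576959105
```

Emit:
carry_out(commands=[{"hand":1,"travel":[0.323,0,0],"angular":[0,0,-0.248]},{"hand":1,"travel":[0.323,0,0],"angular":[0,0,-0.248]},{"hand":1,"travel":[0.323,0,0],"angular":[0,0,-0.248]},{"hand":1,"travel":[0.323,0,0],"angular":[0,0,-0.248]},{"hand":1,"travel":[0.323,0,0],"angular":[0,0,-0.248]},{"hand":1,"travel":[0.323,0,0],"angular":[0,0,-0.248]},{"hand":1,"travel":[0.323,0,0],"angular":[0,0,-0.248]},{"hand":1,"travel":[0.323,0,0],"angular":[0,0,-0.248]}])

```text
time: 22.7
ee_pos: [0.4058, 0.1445, 0.1971]
tool_rot: [0.002, 1.0, -0.0, -0.0]
wrist_force: [0.2, 0.6, -0.3]
grip_width: 0.006
grip_force: 0.0
```

```bash
python3 g.py .405 .145 .1 .405 .145 .036
```

```text
t 22.7 p [0.4058 0.1445 0.1971] yaw_y 89.72 z [-0.001 -0.001 -1.   ] j [-0.72  0.1   0.25  2.15 -0.03  0.9   1.11] F [ 0.2  0.6 -0.3] 0.005613276276850764 0.0
[0.405 0.145 0.1  ] travel [0.0014 0.0012 0.1942] rows 1.941734195378725
[0.405 0.145 0.036] travel [0.0013 0.0013 0.3222] rows 1.28
```

Emit:
carry_out(commands=[{"hand":1,"travel":[0,0,0.06],"angular":[0,0,0]},{"hand":1,"travel":[0,0,0.12],"angular":[0,0,0]},{"hand":1,"travel":[0,0,0.18],"angular":[0,0,0]},{"hand":1,"travel":[0,0,0.22],"angular":[0,0,0]},{"hand":1,"travel":[0,0,0.22],"angular":[0,0,0]}])

```text
time: 23.2
ee_pos: [0.4042, 0.1437, 0.0854]
tool_rot: [0.002, 1.0, -0.002, -0.002]
wrist_force: [0.3, -0.3, -0.8]
grip_width: 0.006
grip_force: 0.0
```

```bash
python3 look.py side s8; python3 g.py .405 .145 .036
```

```text
t 23.25 p [0.4052 0.1442 0.0868] yaw_y 89.81 z [-0.003 -0.002 -1.   ] j [-0.69  0.29  0.23  2.25 -0.11  0.62  1.19] F [-0.4 -0.8  0.8] 0.005156894809466108 0.0
[0.405 0.145 0.036] travel [1.000e-04 1.800e-03 1.016e-01] rows 1.0157898003073145
```

View pics/s8.png

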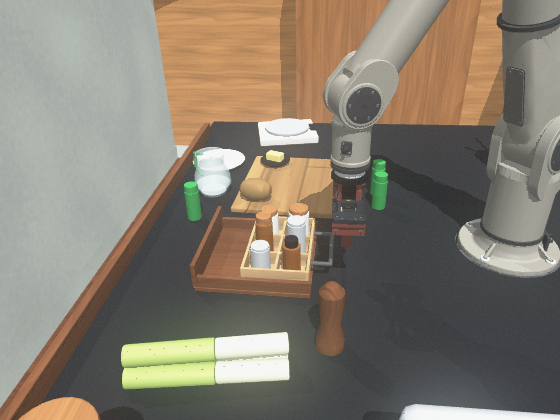

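All three containers stand in the tray (jar 264,228; tin 297,233; squat jar 299,215). The closed fingers are behind the pull bar at (330,248).

Emit:
carry_out(commands=[{"hand":1,"travel":[0,0.001,0.05],"angular":[0,0,0]},{"hand":1,"travel":[0,0.001,0.09],"angular":[0,0,0]},{"hand":1,"travel":[0,0.001,0.104],"angular":[0,0,0]},{"hand":1,"travel":[0,0.001,0.104],"angular":[0,0,0]},{"hand":1,"travel":[0,0.001,0.104],"angular":[0,0,0]}])

```text
time: 23.75
ee_pos: [0.4066, 0.1458, 0.0366]
tool_rot: [0.001, 1.0, 0.0, 0.001]
wrist_force: [0.9, -0.9, -0.9]
grip_width: 0.004
grip_force: 0.0
```

Emit:
carry_out(commands=[{"hand":1,"travel":[-0.006,0,0],"angular":[0,0,0]},{"hand":1,"travel":[-0.014,0,0],"angular":[0,0,0]},{"hand":1,"travel":[-0.02,0,0],"angular":[0,0,0]},{"hand":1,"travel":[-0.026,0,0],"angular":[0,0,0]},{"hand":1,"travel":[-0.033,0,0],"angular":[0,0,0]},{"hand":1,"travel":[-0.04,0,0],"angular":[0,0,0]},{"hand":1,"travel":[-0.047,0,0],"angular":[0,0,0]},{"hand":1,"travel":[-0.055,0,0],"angular":[0,0,0]}])

```text
time: 24.55
ee_pos: [0.4327, 0.1452, 0.0354]
tool_rot: [0.0, 1.0, -0.0, -0.001]
wrist_force: [-4.9, -0.5, 1.9]
grip_width: 0.006
grip_force: 2.2
```

```bash
python3 g.py .505 .145 .036
```

```text
t 24.55 p [0.4327 0.1452 0.0354] yaw_y 89.95 z [-0.002 -0.001 -1.   ] j [-0.62  0.42  0.2   2.22 -0.16  0.51  1.27] F [-4.9 -0.5  1.9] 0.006413287230818025 2.163943382911384
[0.505 0.145 0.036] travel [-0.1447 -0.0003 -0.0014] rows 1.446682264923933
```

Emit:
carry_out(commands=[{"hand":1,"travel":[-0.015,0,0],"angular":[0,0,0]},{"hand":1,"travel":[-0.033,0,0],"angular":[0,0,0]},{"hand":1,"travel":[-0.051,0,0],"angular":[0,0,0]},{"hand":1,"travel":[-0.069,0,0],"angular":[0,0,0]},{"hand":1,"travel":[-0.087,0,0],"angular":[0,0,0]},{"hand":1,"travel":[-0.105,0,0],"angular":[0,0,0]},{"hand":1,"travel":[-0.12,0,0],"angular":[0,0,0]},{"hand":1,"travel":[-0.13,0,0],"angular":[0,0,0]}])

```text
time: 25.35
ee_pos: [0.4988, 0.1445, 0.0354]
tool_rot: [0.001, 1.0, -0.0, -0.0]
wrist_force: [-4.0, -3.6, 2.2]
grip_width: 0.008
grip_force: 2.2
```

Emit:
carry_out(commands=[{"hand":1,"travel":[-0.008,0,0],"angular":[0,0,0]},{"hand":1,"travel":[-0.014,0,0],"angular":[0,0,0]},{"hand":1,"travel":[-0.019,0,0],"angular":[0,0,0]},{"hand":1,"travel":[-0.023,0,0],"angular":[0,0,0]},{"hand":1,"travel":[-0.026,0,0],"angular":[0,0,0]},{"hand":1,"travel":[-0.026,0,0],"angular":[0,0,0]}])

```text
time: 25.95
ee_pos: [0.5113, 0.1453, 0.0354]
tool_rot: [0.001, 1.0, -0.0, -0.0]
wrist_force: [-3.5, -2.2, -0.8]
grip_width: 0.0
grip_force: 1.6
```

```bash
python3 g.py .516 .145 .036
```

```text
t 25.95 p [0.5113 0.1453 0.0354] yaw_y 89.94 z [-0. -0. -1.] j [-0.55  0.51  0.2   2.05 -0.17  0.6   1.33] F [-3.5 -2.2 -0.8] 0.00014266818672302459 1.5601868194062263
[0.516 0.145 0.036] travel [-0.0093 -0.0005 -0.0011] rows 0.09426797049685211
```

Still sliding (about 4 N); continue in small steps until the stop is felt.

Emit:
carry_out(commands=[{"hand":1,"travel":[-0.003,0,0],"angular":[0,0,0]},{"hand":1,"travel":[-0.006,0,0],"angular":[0,0,0]},{"hand":1,"travel":[-0.009,0,0],"angular":[0,0,0]},{"hand":1,"travel":[-0.01,0,0],"angular":[0,0,0]},{"hand":1,"travel":[-0.01,0,0],"angular":[0,0,0]}])

```text
time: 26.45
ee_pos: [0.5161, 0.1454, 0.0355]
tool_rot: [0.0, 1.0, -0.0, -0.0]
wrist_force: [-3.8, -2.7, -1.7]
grip_width: 0.008
grip_force: 1.9
```

```bash
python3 g.py .516 .145 .036; python3 - <<'E'
from h import *
for n in('top','side'):
    im,P=cloud(n); 
    for lab,A in(('now',P),('t0',np.load(n+'0.npy'))):
        m=(np.abs(A[...,2]-.051)<.006)&(A[...,0]>.40)&(A[...,0]<.56)&(A[...,1]>.05)&(A[...,1]<.125)
        q=A[m]; 
        for lo in np.arange(.41,.56,.01):
            k=((q[:,0]>=lo)&(q[:,0]<lo+.01)).sum()
            if k>20: print(n,lab,round(lo,2),k, end=' ; ')
    print()
E
```

```text
t 26.45 p [0.5161 0.1454 0.0355] yaw_y 89.95 z [-0. -0. -1.] j [-0.55  0.52  0.2   2.04 -0.17  0.6   1.34] F [-3.8 -2.7 -1.7] 0.007614176213620922 1.948015596717596
[0.516 0.145 0.036] travel [ 0.0002 -0.0008 -0.001 ] rows 0.012690924865930079
top now 0.53 23 ; top t0 0.43 129 ; top t0 0.44 21 ; top t0 0.48 30 ; top t0 0.55 104 ; 
side t0 0.43 72 ; side t0 0.55 64 ;
```

Emit:
carry_out(commands=[{"hand":1,"travel":[-0.002,0,0],"angular":[0,0,0]},{"hand":1,"travel":[-0.004,0,0],"angular":[0,0,0]},{"hand":1,"travel":[-0.006,0,0],"angular":[0,0,0]},{"hand":1,"travel":[-0.006,0,0],"angular":[0,0,0]}])

```text
time: 26.95
ee_pos: [0.5162, 0.1454, 0.0354]
tool_rot: [0.0, 1.0, -0.0, -0.003]
wrist_force: [-11.5, -3.4, 7.5]
grip_width: 0.008
grip_force: 5.9
```

```bash
python3 g.py .516 .145 .036
```

```text
t 26.95 p [0.5162 0.1454 0.0354] yaw_y 89.98 z [-0.006 -0.001 -1.   ] j [-0.54  0.52  0.19  2.03 -0.17  0.61  1.34] F [-11.5  -3.4   7.5] 0.008115585038891909 5.921523571014404
[0.516 0.145 0.036] travel [ 0.0004 -0.0007 -0.0013] rows 0.015411049759781128
```

The stop is felt: 11.5 N and no further motion. Back off and rise.

Emit:
carry_out(commands=[{"hand":1,"travel":[0.03,0,0],"angular":[0,0,0]},{"hand":1,"travel":[0.08,0,0],"angular":[0,0,0]},{"hand":1,"travel":[0.11,0,0],"angular":[0,0,0]},{"hand":1,"travel":[0.11,0,-0.08],"angular":[0,0,0]},{"hand":1,"travel":[0.11,0,-0.16],"angular":[0,0,0]},{"hand":1,"travel":[0.11,0,-0.25],"angular":[0,0,0]},{"hand":1,"travel":[0.11,0,-0.35],"angular":[0,0,0]},{"hand":1,"travel":[0.11,0,-0.4],"angular":[0,0,0]}])

```text
time: 27.75
ee_pos: [0.4679, 0.1473, 0.2413]
tool_rot: [0.0, 1.0, 0.003, 0.005]
wrist_force: [0.5, -0.6, -0.3]
grip_width: 0.003
grip_force: 0.0
```

```bash
python3 g.py; python3 look.py side s9 .615 .03 .113 .615 .1025 .122 .688 .1025 .131; python3 look.py top t9 .615 .03 .113 .615 .1025 .122 .688 .1025 .131
```

```text
t 27.75 p [0.4679 0.1473 0.2413] yaw_y 89.96 z [ 0.01   0.006 -1.   ] j [-0.68  0.14  0.27  1.99 -0.05  1.01  1.19] F [ 0.5 -0.6 -0.3] 0.002943288677348812 0.0
[6.114e-01 3.630e-02 6.126e-01 3.300e-02 2.500e-02 1.133e-01 1.800e+02]
[6.124e-01 1.062e-01 6.132e-01 1.026e-01 2.240e-02 1.226e-01 1.680e+02]
[6.872e-01 1.042e-01 6.868e-01 1.012e-01 1.970e-02 1.312e-01 1.320e+02]
[6.129e-01 3.010e-02 6.136e-01 3.050e-02 2.380e-02 1.128e-01 3.600e+02]
[6.134e-01 9.990e-02 6.133e-01 1.001e-01 2.170e-02 1.221e-01 2.990e+02]
[6.887e-01 9.890e-02 6.894e-01 9.850e-02 1.880e-02 1.308e-01 2.300e+02]
```

View pics/s9.png

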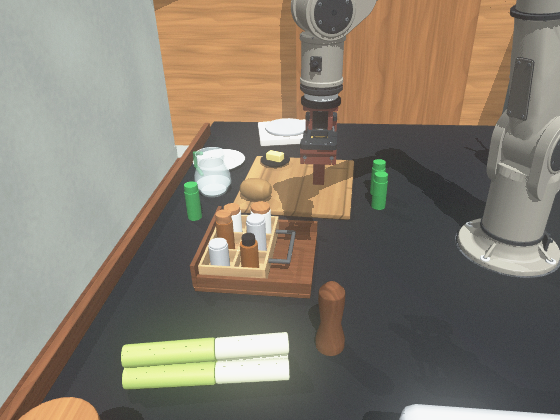

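The tray is against the back panel (front wall around (275,240)), shifted about 95 mm. All six containers stand upright in it, and the potato, butter dish and mill have not moved.

```bash
python3 -c "
from cell import *
print(finish_job())"
```

```text
the job is handed in; nothing more can be done
None
```

The slim jar (cell 4), tin (cell 1) and squat jar (cell 0) stand upright in the tray, which is pushed in to its stop; the job was handed in at about 28 s, with the kept containers still standing and the bystanders not moved.

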